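# Switch on the weighing station

### The arm

A 7-joint arm with a two-finger parallel gripper is mounted at the origin on the work surface; the furniture and walls round the work are solid. World frame = base frame: x ahead of the robot, y to its left, z up, the work surface at z = 0. Lengths are in m, angles in degrees, forces in N, time in s.
With the tool pointing down it reaches from about 0.4 to 0.875 m from the base axis. Payload 6.5 kg.
Tool frame: the origin (TCP) lies on the centre line of the jaws, within the pads' length; the fingertips stand ctrl.tip_extent ahead of it and the grasp point (between the pads) lies 6 mm ahead of it (ctrl.tip_extent is the distance from the TCP to the fingertips, in m); z points along the fingers, y is the line along which they close (so a half turn about z gives the same grasp; the last joint's range is limited). The gripper opens to 85 mm and grips with 20 to 120 N. Pads are 22 mm wide; open, the fingers measure 114 mm over their backs; the gripper's body (76 mm by 85 mm) begins 54 mm behind the grasp point. The pads swing forward as they close: fully open they stand 13 mm farther back than shut.
Start: joints at [59.347, 30.733, -0.252, 88.115, 0.149, 61.152, -4.079], TCP at [0.294, -0.58, 0.256] pointing down, gripper open.
Joint ranges: [-154.64, 154.64], [-21.42, 123.67], [-72.66, 72.17], [13.99, 137.28], [-74.86, 254.86], [10.95, 109.41], [-158.01, 158.01]. Speed limits (degrees/s): [136.94, 136.94, 180, 180, 180, 180, 180].

### API

Orientations are given as [roll, pitch, yaw] about the fixed x, y, z axes, in that order (R = Rz(yaw) Ry(pitch) Rx(roll)).
In Python, from bench import monitor, camera, close_job, ctrl gives the robot as it stands. The module is installed in compiled form; this text tells all that it offers.
- The arm moves only by the tool jog_arm, never from a script. Its argument "deltas" is a list of rows, each a list of 7 numbers: the opening in per cent of the stroke, from 0 (shut) to 100 (fully open), then the shift along the tool's x, y, z in mm, then the turn, a rotation vector about the tool's x, y, z in rad. A call has 1 to 8 rows; each row is the pose to reach, as a shift and turn from the pose commanded when the call began, along the tool's axes at that moment; what a row does not reach only later rows make up. A row lasts 1/10 s, in which the tool goes at most 50 mm and 8.59 degrees, less where a joint would pass 70% of its speed; a pose out of reach is approached as far as the arm can. A call with a gripper value outside its range is refused whole. The fingers move at their own pace and stop on an object; "force" is the grip in N (left out, the last holds). Time passes only in rows, so rows that repeat a pose let the fingers close. It gives the time, the measured TCP pose, the force, the opening and the grip force at its end, in the units of the state.
- monitor.observe(): the state, without advancing time (a new reading comes with each control period).
- camera(name): name is "scene" or "top"; returns a dict with "image" (384x512x3 uint8, red, green, blue), "depth" (384x512 float32, m along the optical axis (not along the pixel's ray), 0 where there is no reading), "fx", "fy", "cx", "cy" (pixels), "cam_to_world" (4x4, takes a point from camera to world coordinates). Camera axes: x right, y down, z forward; pixel columns grow to the right and rows downward; lengths in m; the calibration is good to about 2 mm. A picture is of the moment at which its call begins.
- close_job(): hands the job in; it is judged then, once.
The state is a dict: "clock": time; "joint_pos": joint angles; "dq": joint speeds; "joint_torque": joint torques, N m; "tool_pos": TCP position; "orientation": TCP orientation; "force": force on the tool from outside, world axes, zero at the start; "ft_torque": the same for the moment, N m; "finger_gap": finger opening in m; "finger_force": force on a finger pad.
Only numpy, scipy, OpenCV 4.12 (cv2) and the standard library are available. Lean on these libraries where they do the work, as an engineer would, in place of code of your own. Each camera call takes 0.05 s, during which the arm holds its last target. There are 200 camera calls.

### The job

Switch on the weighing station with light fingertip presses from above: first press the round key of the printer well in, so that it stays down, then the round key of the balance in the same way, and last tap the long tare bar of the balance and let it spring back. Press no other key, and do not lift, shove or press hard on the instruments; the beaker stays on the pan, and the bottles and cups round about stay where they are.

Things in the scene. Friction and masses are not known exactly. Their poses are not given: they have to be found in the camera images.
- balance: loose bench balance, grey box 150 (x) x 240 (y) x 45 mm high, 2.2 kg; origin centre of underside, x to its back, y to its left. Round steel pan (112 mm, top z = 55, centre y = +57 mm) on the left half; on the right half a black panel: display at the front, long tare bar in the middle, at the back a round key (by the pan) and a square key. Stands left or right of the printer
- balance_power_top (a point): centre of the top face of the balance's round white power key, 26 mm across; 12 mm above the panel when out (z = 57 mm on the balance, at x = +42, y = -33 mm)
- balance_power (a joint): travel of that key: 0 = out (off) at the start, 0.009 m = fully in. A latching key: it goes straight down, 3 N to start and 0.3 N more per mm (5.7 N at the bottom), and stays where it is left; on beyond 4 mm (4.2 N). Against its stop it is rigid
- tare_bar_top (a point): centre of the top face of the long white tare bar, 20 (x) x 64 (y) mm; z = 57 mm on the balance, at x = -12, y = -60 mm
- tare_bar (a joint): travel of the tare bar: 0 = up, 0.009 m = fully down. Spring return: about 0.5 N to start, 0.5 N more per mm, 5 N at the bottom; a tap counts beyond 3 mm (2 N)
- balance_square_key_top (a point): centre of the top face of the balance's square white calibration key, 22 x 22 mm, at x = +42, y = -88 mm; not to be pressed
- balance_square_key (a joint): travel of the square key, 0 = up, 0.009 m = down, same spring as the tare bar
- printer: small receipt printer, a loose grey box of 150 (x) x 130 (y) x 65 mm high, 1.6 kg, on rubber feet; origin at the centre of its underside; x axis to its back, y to its left. On its front half a black key panel with two keys: a round one (right) and an oblong one (left); behind them a paper slot and a white roll cover
- printer_power_top (a point): centre of the top face of the printer's round white power key, 26 mm across; z = 77 mm on the printer, at x = -35, y = -32 mm
- printer_power (a joint): travel of that key: as balance_power (latching, 0 = out at the start, 0.009 m = fully in, stays where it is left, 3 to 5.7 N, on beyond 4 mm)
- feed_bar_top (a point): centre of the top face of the printer's oblong white paper-feed key, 34 (x) x 18 (y) mm, at x = -35, y = +32 mm; not to be pressed
- feed_bar (a joint): travel of the feed key, 0 = up, 0.009 m = down, same spring as the tare bar
- beaker: small glass beaker, 54 x 60 x 60 mm, 50 g, standing loose on the balance's pan (rim 115 mm above the table); origin at the centre of its underside
- balance_pan (a point): centre of the pan's top face
- buffer_bottle: round white bottle with a screw cap, 50 x 49 x 100 mm, loose, behind the big bottle between the instruments; origin at the centre of its underside; a bystander
- cups: stack of nested clear cups, 70 x 70 x 126 mm, loose, near the back edge; origin at the centre of its underside; a bystander
- big_bottle_top (a point): centre of the cap's top of the big white square bottle that stands fixed between the instruments; 263 mm high, 111 (x) x 141 (y) mm wide; not to be touched, cross it from above
Things that resemble listed ones, but are neither listed nor needed, are in the scene too. Leave any brown or red look-alike of the beaker alone.

How it is judged (in metres and radians):
On the way, in this order (a step that is already met when the one before it is completed fails the run):
1. the printer's round key is pressed in (value of joint printer_power above 0.004 m), for 0.1 s.
2. the balance's round key is pressed in (value of joint balance_power above 0.004 m), for 0.1 s.
3. the tare bar is tapped (value of joint tare_bar above 0.003 m), for 0.02 s.
At the end, for the whole second after the job is handed in: Both round keys are in (more than 4 mm of 9 mm), the tare bar has been tapped and is up again (under 1 mm), the beaker stands upright on the pan within 30 mm of its centre, and the balance and the printer rest within 20 mm of where they stood (value of joint each of printer_power, balance_power above 0.004 m and value of joint tare_bar below 0.001 m and horizontal distance between beaker and balance_pan below 0.03 m and angle between beaker's own z axis and vertical below 0.1 rad and z of beaker in the frame of balance_pan below 0.008 m and distance of each of balance, printer from where it was at the start of the episode below 0.02 m and linear speed of each of balance, printer below 0.02 m/s); the robot touches nothing.
It fails at once if a key pressed before its turn (the balance's round key before the printer's is in, or the tare bar before the balance's round key is in) ((value of joint balance_power above 0.002 m and value of joint printer_power below 0.004 m) or (value of joint tare_bar above 0.002 m and value of joint balance_power below 0.004 m)).
It fails at once if the square key or the feed key pressed (value of joint any of balance_square_key, feed_bar above 0.002 m).
It fails at once if an instrument pressed harder than 25 N (contact force between any of the arm, the fingers and balance above 25 N or contact force between any of the arm, the fingers and printer above 25 N).
It fails at once if an instrument shoved by more than 20 mm, or lifted by more than 10 mm or tilted (distance of any of balance, printer from where it was at the start of the episode above 0.02 m or height (world z) of any of balance, printer above 0.01 m or angle between any of balance, printer's own z axis and vertical above 0.1 rad).
It fails at once if the beaker lifted or knocked off the pan, or a bystander moved by more than 25 mm (z of beaker in the frame of balance_pan above 0.01 m or horizontal distance between beaker and balance_pan above 0.04 m or distance of any of buffer_bottle, cups from where it was at the start of the episode above 0.025 m).
It also fails if it takes over 64 s, if anything falls off the work surface, if the arm or the gripper's body presses on something with over 40 N, if the wrist force passes 120 N, or if a joint passes its speed limit or range.

## Working session

There is one attempt and no reset: what is moved stays moved. The work goes in short steps, Python scripts to look and compute and a tool call to move; the robot and the scene stay as the last step left them, time stands still between calls to the robot, and variables do not carry over. Pictures are saved under pics/ and viewed, at most 10 in all, crops included, and the job is handed in when it is done.

Besides the shell and the picture viewer there is one more tool, called after ">>>" in YAML: its name, and indented under it one key for each argument. jog_arm: Moves the arm, as the interface text tells. Its arguments: {"type":"object","properties":{"deltas":{"type":"array","items":{"type":"array","items":{"type":"number"}}},"force":{"type":"number"}},"required":["deltas"]}

```bash
mkdir -p pics; cat > h.py <<'E'
import numpy as np, cv2
from bench import monitor, camera, close_job, ctrl
def world(c):
    d=c["depth"]; v,u=np.indices(d.shape)
    p=np.stack([(u-c["cx"])/c["fx"]*d,(v-c["cy"])/c["fy"]*d,d,np.ones_like(d)],-1)
    return (p@np.array(c["cam_to_world"]).T)[...,:3]
E
python3 - <<'E'
from h import *
for n in("top","scene"):
    c=camera(n); np.savez(n+".npz",**c)
    cv2.imwrite(f"pics/{n}0.png",cv2.resize(c["image"][...,::-1],(800,600),interpolation=cv2.INTER_CUBIC))
    print(n,np.round(c["cam_to_world"],3).tolist())
print(monitor.observe(),ctrl.tip_extent)
E
```

```text
top [[0.005, -0.986, 0.168, 0.202], [-1.0, -0.004, 0.009, -0.059], [-0.008, -0.168, -0.986, 1.642], [0.0, 0.0, 0.0, 1.0]]
scene [[0.437, -0.479, 0.762, -0.63], [-0.899, -0.25, 0.359, -0.57], [0.019, -0.842, -0.54, 0.956], [0.0, 0.0, 0.0, 1.0]]
{'clock': 0.1, 'joint_pos': array([59.34851034, 30.77371195, -0.25490219, 88.16515809,  0.14857353,
       61.15035887, -4.07853107]), 'dq': array([-0.0737791 , -0.06506602,  0.05080577, -0.29001356, -0.05234712,
       -0.0667054 ,  0.02047053]), 'joint_torque': array([ 3.42921143e-03, -5.84566712e+01,  1.05193008e+00, -2.59777451e+01,
        1.25321074e-02,  4.59808420e-03,  3.26265547e-05]), 'tool_pos': array([ 0.2934236 , -0.57941506,  0.25549345]), 'orientation': array([-1.79911299e+02,  5.92615879e-03,  2.68638651e+01]), 'force': array([ 0.19921094, -0.41487698, -0.08667498]), 'ft_torque': array([ 0.02229212, -0.00322997,  0.00128284]), 'finger_force': 0.0, 'finger_gap': 0.0849851264773966} 0.025
```

View pics/top0.png

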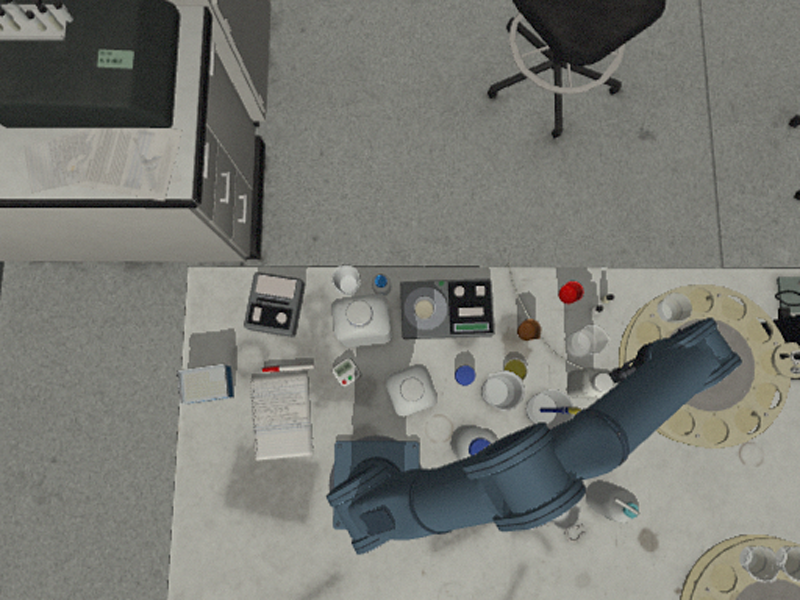

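View pics/scene0.png

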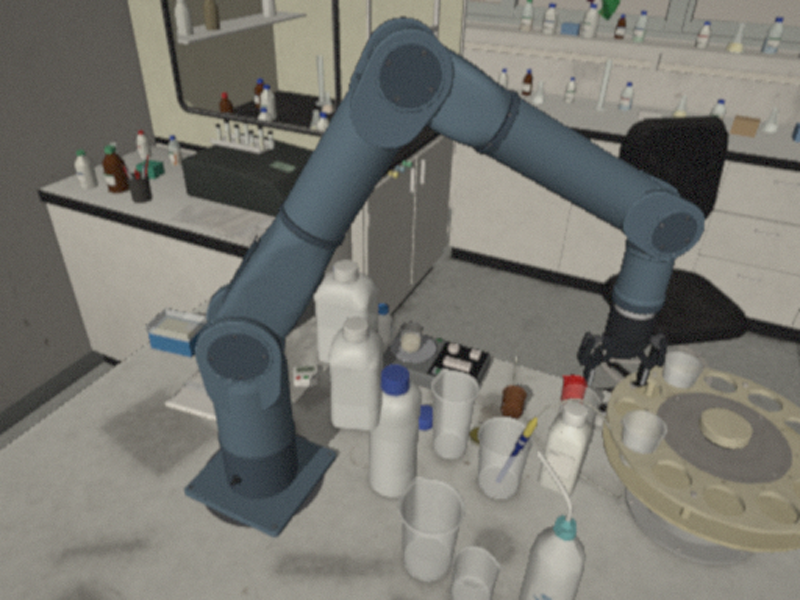

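The top view (800x600 scale) shows the balance at (447,308): pan with beaker at (425,308), round key (460,291), square key (480,291), tare bar (470,313). The printer is at (274,303), with its round key at (280,317) and feed key at (257,314). The big bottle between them is at (360,318); a second square bottle stands at (411,390). Next I'll measure the keys and confirm them in a crop.

```bash
python3 - <<'E'
from h import *
c=dict(np.load("top.npz")); W=world(c); im=c["image"]
g=im.min(2)
def blobs(u0,u1,v0,v1,zlo,zhi,thr=150):
    m=np.zeros(g.shape,np.uint8); m[v0:v1,u0:u1]=(g[v0:v1,u0:u1]>thr)
    n,l,s,ce=cv2.connectedComponentsWithStats(m,connectivity=4)
    for i in range(1,n):
        if s[i,4]<12: continue
        print(np.round(ce[i],1),s[i],np.round(np.median(W[l==i],0),4))
k=512/800
print("balance");blobs(int(446*k),int(494*k),int(280*k),int(338*k),0,0)
print("printer");blobs(int(243*k),int(304*k),int(272*k),int(338*k),0,0)
# boxes by height
for nm,(a,b,cc,d),(zl,zh) in(("bal",(396,500,270,345),(.036,.062)),("prt",(240,308,265,345),(.054,.085))):
    m=np.zeros(g.shape,bool); m[int(cc*k):int(d*k),int(a*k):int(b*k)]=1
    m&=(W[...,2]>zl)&(W[...,2]<zh)
    r=cv2.minAreaRect(W[m][:,:2].astype(np.float32)); print(nm,r,np.percentile(W[m][:,2],[10,50,90]))
for uv in((360,318),(347,280),(382,283)): 
    u,v=int(uv[0]*k),int(uv[1]*k); print(uv,np.round(W[v,u],3))
a=im[165:225,150:324,::-1]; cv2.imwrite("pics/crop1.png",cv2.resize(a,None,fx=4.5,fy=4.5,interpolation=cv2.INTER_CUBIC))
E
```

```text
balance
[307.1 184.9] [305 183   5   5  23] [ 0.4966 -0.2667  0.0576]
[293.9 186.3] [292 184   5   5  20] [ 0.492  -0.2133  0.0574]
[300.2 199.2] [294 197  15   5  54] [ 0.4387 -0.237   0.0575]
printer
[157.5 182.3] [155 174   8  21 109] [0.5179 0.3568 0.0009]
[176.3 183.2] [164 176  25  15 233] [0.5004 0.2631 0.0672]
[155.7 199.4] [155 196   3   8  17] [4.454e-01 3.601e-01 1.000e-04]
[163.8 200.8] [162 197   5   8  26] [0.4263 0.3077 0.0776]
[179.8 202.9] [177 200   6   6  23] [0.418  0.2431 0.0776]
bal ((0.450283408164978, -0.1814030557870865), (0.1501564085483551, 0.23960372805595398), 2.1196999549865723) [0.04157187 0.04743638 0.05687418]
prt ((0.45881861448287964, 0.26937541365623474), (0.1299673169851303, 0.15028490126132965), 81.45573425292969) [0.06080539 0.06613239 0.07230096]
(360, 318) [0.393 0.031 0.264]
(347, 280) [0.523 0.08  0.044]
(382, 283) [ 0.504 -0.012  0.1  ]
```

View pics/crop1.png

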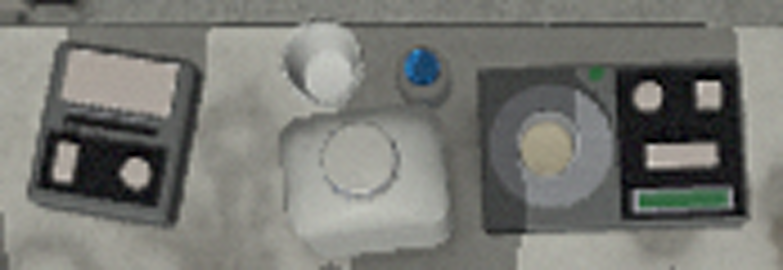

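The crop confirms it: the balance has its round key by the pan, the square key to the right and the tare bar in front. The printer's round key is right front and its feed key left front. The measured keys agree with the box fits within 5 mm:

| Key | x (m) | y (m) | top z (m) |
|---|---|---|---|
| Printer round | .419 | .243 | .077 |
| Balance round | .493 | -.213 | .057 |
| Tare bar | .440 | -.240 | .057 |

I'll raise the tool, shut the gripper and turn it to yaw 90.

>>> jog_arm:
  deltas:
    - [0,0,0,-15,0,0,-0.138]
    - [0,0,0,-35,0,0,-0.276]
    - [0,0,0,-55,0,0,-0.413]
    - [0,0,0,-75,0,0,-0.551]
    - [0,0,0,-90,0,0,-0.689]
    - [0,0,0,-100,0,0,-0.827]
    - [0,0,0,-105,0,0,-0.964]
    - [0,0,0,-105,0,0,-1.102]
  force: 30

```text
clock: 0.9
tool_pos: [0.2937, -0.58, 0.3619]
orientation: [180.0, 0.0, 90.3]
force: [-0.1, 0.4, -0.6]
finger_gap: -0.0001
finger_force: 0.0
```

```bash
python3 -c "
from h import *
s=monitor.observe();print(s['joint_pos'].round(1),s['tool_pos'].round(4),s['orientation'].round(1),s['finger_gap'],ctrl.tip_extent)"
```

```text
[ 68.2  26.7 -13.3  80.2   6.2  73.8  54.8] [ 0.2937 -0.58    0.3619] [180.    0.   90.3] -8.129137716662254e-05 0.025
```

>>> jog_arm:
  deltas:
    - [0,30,15,0,0,0,0]
    - [0,70,35,0,0,0,0]
    - [0,115,57,0,0,0,0]
    - [0,160,80,0,0,0,0]
    - [0,205,102,0,0,0,0]
    - [0,250,125,0,0,0,0]
    - [0,290,145,0,0,0,0]
    - [0,325,165,0,0,0,0]

```text
clock: 1.7
tool_pos: [0.4592, -0.2522, 0.3612]
orientation: [-180.0, -0.0, 90.1]
force: [0.5, -0.2, 0.2]
finger_gap: -0.0001
finger_force: 0.0
```

```bash
python3 -c "
from h import *
s=monitor.observe();print(s['joint_pos'].round(1),s['tool_pos'].round(4),s['orientation'].round(1))"
```

```text
[ 43.7  14.2 -23.8  98.6   6.1  68.5  18.4] [ 0.4592 -0.2522  0.3612] [-180.    -0.    90.1]
```

>>> jog_arm:
  deltas:
    - [0,35,5,0,0,0,0]
    - [0,75,10,0,0,0,0]
    - [0,115,15,0,0,0,0]
    - [0,155,20,0,0,0,0]
    - [0,195,20,0,0,0,0]
    - [0,235,20,0,0,0,0]
    - [0,275,20,0,0,0,0]
    - [0,310,15,0,0,0,0]

```text
clock: 2.5
tool_pos: [0.4734, 0.0572, 0.3611]
orientation: [-180.0, -0.0, 90.1]
force: [1.1, -0.5, 0.5]
finger_gap: 0.0001
finger_force: 0.0
```

```bash
python3 -c "
from h import *
s=monitor.observe();print(s['joint_pos'].round(1),s['tool_pos'].round(4),s['orientation'].round(1))"
```

```text
[ 19.9  10.4 -36.3 104.3   6.6  67.5 -18.4] [0.4734 0.0572 0.3611] [-180.    -0.    90.1]
```

>>> jog_arm:
  deltas:
    - [0,40,-10,0,0,0,0]
    - [0,80,-22,0,0,0,0]
    - [0,120,-35,0,0,0,0]
    - [0,155,-45,0,0,0,0]
    - [0,185,-55,0,0,0,0]
    - [0,185,-55,50,0,0,0]
    - [0,185,-55,100,0,0,0]
    - [0,185,-55,140,0,0,0]

```text
clock: 3.3
tool_pos: [0.4177, 0.2396, 0.2188]
orientation: [-179.9, 0.1, 90.0]
force: [1.1, -0.7, -0.1]
finger_gap: -0.0001
finger_force: 0.0
```

```bash
python3 - <<'E'
from h import *
s=monitor.observe();print(s['joint_pos'].round(1),s['tool_pos'].round(4),s['orientation'].round(1))
T=[camera("top"),camera("scene")]
a=cv2.resize(T[0]["image"][170:225,150:210,::-1],(400,367)); b=T[1]["image"][150:260,100:260,::-1]; b=cv2.resize(b,(400,275))
cv2.imwrite("pics/p2.png",np.vstack([a,b])[:600])
E
```

```text
[ -1.8  22.3 -40.6 113.2  18.5  51.1 -52. ] [0.4177 0.2396 0.2188] [-1.799e+02  1.000e-01  9.000e+01]
```

View pics/p2.png

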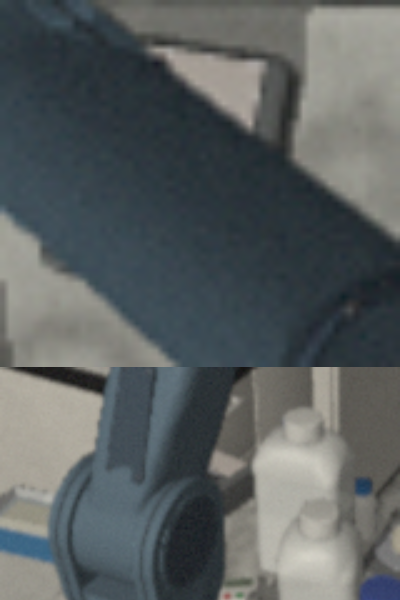

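Both cameras see only the arm above the printer, so the key is hidden and I'll descend by measured pose and force.

>>> jog_arm:
  deltas:
    - [0,3,1,25,0,0,0]
    - [0,3,1,50,0,0,0]
    - [0,3,1,70,0,0,0]
    - [0,3,1,82,0,0,0]
    - [0,3,1,88,0,0,0]
    - [0,3,1,92,0,0,0]
    - [0,3,1,92,0,0,0]
    - [0,3,1,92,0,0,0]

```text
clock: 4.2
tool_pos: [0.4201, 0.2434, 0.13]
orientation: [179.9, -0.0, 90.0]
force: [-0.2, -0.3, 0.5]
finger_gap: 0.0004
finger_force: 0.0
```

>>> jog_arm:
  deltas:
    - [0,0,0,4,0,0,0]
    - [0,0,0,7,0,0,0]
    - [0,0,0,10,0,0,0]
    - [0,0,0,12,0,0,0]
    - [0,0,0,13,0,0,0]
    - [0,0,0,14,0,0,0]
    - [0,0,0,15,0,0,0]
    - [0,0,0,15,0,0,0]

```text
clock: 5.0
tool_pos: [0.4196, 0.2431, 0.1142]
orientation: [-180.0, 0.0, 90.0]
force: [-0.5, 0.1, 0.5]
finger_gap: 0.0001
finger_force: 0.0
```

>>> jog_arm:
  deltas:
    - [0,0,0,2,0,0,0]
    - [0,0,0,4,0,0,0]
    - [0,0,0,6,0,0,0]
    - [0,0,0,8,0,0,0]
    - [0,0,0,9,0,0,0]
    - [0,0,0,10,0,0,0]
    - [0,0,0,10,0,0,0]

```text
clock: 5.7
tool_pos: [0.4196, 0.2431, 0.1042]
orientation: [-180.0, 0.0, 90.0]
force: [-0.3, 0.2, 0.2]
finger_gap: -0.0
finger_force: 0.0
```

>>> jog_arm:
  deltas:
    - [0,0,0,1,0,0,0]
    - [0,0,0,2,0,0,0]
    - [0,0,0,3,0,0,0]
    - [0,0,0,4,0,0,0]
    - [0,0,0,5,0,0,0]
    - [0,0,0,5,0,0,0]

```text
clock: 6.3
tool_pos: [0.4197, 0.2431, 0.0992]
orientation: [180.0, -0.0, 90.0]
force: [-0.6, 0.1, 2.2]
finger_gap: -0.0
finger_force: 0.8
```

>>> jog_arm:
  deltas:
    - [0,0,0,1,0,0,0]
    - [0,0,0,2,0,0,0]
    - [0,0,0,3,0,0,0]
    - [0,0,0,3,0,0,0]

```text
clock: 6.7
tool_pos: [0.4197, 0.2432, 0.0962]
orientation: [180.0, -0.0, 90.0]
force: [0.2, -0.7, 2.1]
finger_gap: -0.0001
finger_force: 1.0
```

>>> jog_arm:
  deltas:
    - [0,0,0,1,0,0,0]
    - [0,0,0,2,0,0,0]
    - [0,0,0,2,0,0,0]

```text
clock: 7.0
tool_pos: [0.4197, 0.2431, 0.0942]
orientation: [180.0, -0.0, 90.0]
force: [-0.4, -0.1, 2.6]
finger_gap: 0.0004
finger_force: 1.3
```

```bash
python3 -c "
from h import *
s=monitor.observe();print(s['force'].round(2),s['ft_torque'].round(3),s['tool_pos'].round(4),s['finger_gap'],s['finger_force'],s['joint_torque'].round(2))"
```

```text
[-0.36 -0.13  2.57] [-0.113 -0.027 -0.041] [0.4197 0.2431 0.0942] 0.0004472543817101346 1.3015556149184704 [-1.700e-01 -4.595e+01 -6.810e+00 -1.492e+01 -2.000e-02 -1.000e-01
 -1.000e-02]
```

>>> jog_arm:
  deltas:
    - [0,0,0,-5,0,0,0]
    - [0,0,0,-30,0,0,0]
    - [0,0,0,-75,0,0,0]
    - [0,0,0,-120,0,0,0]
    - [0,0,0,-165,0,0,0]
    - [0,0,0,-210,0,0,0]
    - [0,0,0,-245,0,0,0]
    - [0,0,0,-266,0,0,0]

```text
clock: 7.8
tool_pos: [0.42, 0.2438, 0.3634]
orientation: [179.8, -0.1, 90.0]
force: [0.5, -0.1, 0.0]
finger_gap: 0.0
finger_force: 0.0
```

>>> jog_arm:
  deltas:
    - [0,-30,9,0,0,0,0]
    - [0,-70,20,0,0,0,0]
    - [0,-110,30,0,0,0,0]
    - [0,-150,42,0,0,0,0]
    - [0,-190,53,0,0,0,0]
    - [0,-230,60,0,0,0,0]
    - [0,-270,65,0,0,0,0]
    - [0,-305,65,0,0,0,0]

```text
clock: 8.6
tool_pos: [0.4846, -0.064, 0.3602]
orientation: [-180.0, -0.0, 90.0]
force: [0.2, -0.5, 0.3]
finger_gap: -0.0001
finger_force: 0.0
```

```bash
python3 - <<'E'
from h import *
s=monitor.observe();print(s['joint_pos'].round(1),s['tool_pos'].round(4),s['orientation'].round(1))
c0=dict(np.load("top.npz")); c=camera("top"); W0=world(c0);W=world(c)
for n,(u,v) in dict(prt=(180,203),feed=(164,201),bal=(294,186),tare=(300,199),sq=(307,185),cover=(176,183)).items():
    f=lambda w:np.round(w[v-1:v+2,u-1:u+2].reshape(-1,3).mean(0),4)
    print(n,f(W0),f(W))
a=cv2.resize(c["image"][170:225,150:320,::-1],(800,259)); cv2.imwrite("pics/p3.png",a)
E
```

```text
[ 30.7  11.3 -32.6 103.    6.6  67.6  -4. ] [ 0.4846 -0.064   0.3602] [-180.   -0.   90.]
prt [0.4178 0.2427 0.0784] [0.419  0.2443 0.0701]
feed [0.4256 0.3068 0.0783] [0.4257 0.307  0.0776]
bal [ 0.4922 -0.2136  0.0578] [ 0.4925 -0.2138  0.0564]
tare [ 0.439  -0.2371  0.0581] [ 0.4391 -0.2372  0.0572]
sq [ 0.4966 -0.2664  0.0574] [ 0.4963 -0.2662  0.059 ]
cover [0.5015 0.2646 0.0643] [0.5006 0.2636 0.069 ]
```

The printer key now reads 70 mm against 78 mm before, so it is in by about 8 mm. The feed key is unchanged. Next is the balance's round key.

>>> jog_arm:
  deltas:
    - [0,-40,2,0,0,0,0]
    - [0,-80,4,0,0,0,0]
    - [0,-120,7,0,0,0,0]
    - [0,-149,8.5,0,0,0,0]
    - [0,-149,8.5,40,0,0,0]
    - [0,-149,8.5,85,0,0,0]
    - [0,-149,8.5,130,0,0,0]
    - [0,-149,8.5,160,0,0,0]

```text
clock: 9.45
tool_pos: [0.4915, -0.21, 0.1974]
orientation: [-179.8, -0.1, 90.0]
force: [0.6, -1.3, -0.5]
finger_gap: 0.0005
finger_force: 0.0
```

>>> jog_arm:
  deltas:
    - [0,0,0,30,0,0,0]
    - [0,0,0,55,0,0,0]
    - [0,0,0,75,0,0,0]
    - [0,0,0,88,0,0,0]
    - [0,0,0,94,0,0,0]
    - [0,0,0,97,0,0,0]
    - [0,0,0,97,0,0,0]
    - [0,0,0,97,0,0,0]

```text
clock: 10.25
tool_pos: [0.4937, -0.211, 0.1041]
orientation: [179.9, 0.0, 90.0]
force: [-0.1, 0.3, 0.1]
finger_gap: 0.0001
finger_force: 0.0
```

>>> jog_arm:
  deltas:
    - [0,-2,-0.5,4,0,0,0]
    - [0,-2,-0.5,8,0,0,0]
    - [0,-2,-0.5,12,0,0,0]
    - [0,-2,-0.5,15,0,0,0]
    - [0,-2,-0.5,17,0,0,0]
    - [0,-2,-0.5,19,0,0,0]
    - [0,-2,-0.5,19,0,0,0]

```text
clock: 10.95
tool_pos: [0.4925, -0.2128, 0.084]
orientation: [-180.0, -0.0, 90.0]
force: [0.7, 0.4, 0.0]
finger_gap: -0.0003
finger_force: 0.0
```

>>> jog_arm:
  deltas:
    - [0,0,0,1,0,0,0]
    - [0,0,0,2,0,0,0]
    - [0,0,0,3,0,0,0]
    - [0,0,0,4,0,0,0]
    - [0,0,0,5,0,0,0]
    - [0,0,0,6,0,0,0]
    - [0,0,0,6,0,0,0]

```text
clock: 11.65
tool_pos: [0.4928, -0.2129, 0.0783]
orientation: [180.0, 0.0, 90.0]
force: [-0.5, 0.0, 1.9]
finger_gap: 0.0
finger_force: 1.1
```

Contact is normal. At the printer the stroke ended about 7.8 mm below the nominal key top, so I press down to a TCP height of about .0743.

>>> jog_arm:
  deltas:
    - [0,0,0,1,0,0,0]
    - [0,0,0,2,0,0,0]
    - [0,0,0,3,0,0,0]
    - [0,0,0,4,0,0,0]
    - [0,0,0,4,0,0,0]

```text
clock: 12.15
tool_pos: [0.4928, -0.2129, 0.0742]
orientation: [180.0, 0.0, 90.0]
force: [0.2, -0.3, 1.9]
finger_gap: -0.0002
finger_force: 1.4
```

>>> jog_arm:
  deltas:
    - [0,0,0,-5,0,0,0]
    - [0,0,0,-15,0,0,0]
    - [0,0,0,-25,0,0,0]
    - [0,-27,-53,-25,0,0,0]
    - [0,-27,-53,-25,0,0,0]
    - [0,-27,-53,-25,0,0,0]

```text
clock: 12.75
tool_pos: [0.4377, -0.2414, 0.0998]
orientation: [-179.9, 0.1, 89.8]
force: [-0.5, 0.7, -1.6]
finger_gap: 0.0001
finger_force: 0.0
```

```bash
python3 - <<'E'
from h import *
s=monitor.observe();print(s['tool_pos'].round(4))
K={"round":(.493,-.213,.050),"sq":(.4955,-.268,.057),"tare":(.44,-.24,.057)}
for n in("top","scene"):
    c=camera(n);W=world(c)
    for k,p in K.items():
        q=np.linalg.inv(c["cam_to_world"])@np.r_[p,1]; u,v=int(round(c["fx"]*q[0]/q[2]+c["cx"])),int(round(c["fy"]*q[1]/q[2]+c["cy"]))
        print(n,k,u,v,np.round(np.median(W[v-1:v+2,u-1:u+2].reshape(-1,3),0),4))
E
```

```text
[ 0.4377 -0.2414  0.0998]
top round 294 186 [ 0.4941 -0.2147  0.0475]
top sq 307 185 [ 0.4141 -0.2083  0.5012]
top tare 301 199 [ 0.3776 -0.1923  0.4647]
scene round 290 222 [ 0.4275 -0.2356  0.1049]
scene sq 304 225 [ 0.4942 -0.269   0.0575]
scene tare 292 231 [ 0.4359 -0.242   0.0587]
```

The round key reads z ≈ 0.048, so it is in. Next is the tare tap.

>>> jog_arm:
  deltas:
    - [0,0,2,6,0,0,0]
    - [0,0,2,12,0,0,0]
    - [0,0,2,16,0,0,0]
    - [0,0,2,18,0,0,0]
    - [0,0,2,20,0,0,0]
    - [0,0,2,22,0,0,0]
    - [0,0,2,24,0,0,0]
    - [0,0,2,24,0,0,0]

```text
clock: 13.65
tool_pos: [0.4418, -0.2393, 0.0752]
orientation: [180.0, -0.0, 90.0]
force: [-0.5, 2.9, 3.9]
finger_gap: -0.0002
finger_force: 1.9
```

>>> jog_arm:
  deltas:
    - [0,0,0,-5,0,0,0]
    - [0,0,0,-20,0,0,0]
    - [0,0,0,-60,0,0,0]
    - [0,0,0,-105,0,0,0]
    - [0,0,0,-150,0,0,0]
    - [0,0,0,-200,0,0,0]
    - [0,0,0,-245,0,0,0]
    - [0,0,0,-270,0,0,0]

```text
clock: 14.45
tool_pos: [0.4423, -0.2409, 0.3497]
orientation: [179.7, 0.2, 89.9]
force: [0.6, -0.7, -0.1]
finger_gap: 0.0001
finger_force: 0.0
```

>>> jog_arm:
  deltas:
    - [0,-35,0,0,0,0,0]
    - [0,-75,0,0,0,0,0]
    - [0,-115,0,0,0,0,0]
    - [0,-155,0,0,0,0,0]
    - [0,-190,0,0,0,0,0]
    - [0,-215,0,0,0,0,0]
    - [0,-215,0,0,0,0,0]
    - [0,-215,0,0,0,0,0]

```text
clock: 15.25
tool_pos: [0.4411, -0.455, 0.3451]
orientation: [-180.0, -0.0, 89.9]
force: [0.1, 0.3, 0.1]
finger_gap: 0.0001
finger_force: 0.0
```

```bash
python3 - <<'E'
from h import *
s=monitor.observe();print(s['tool_pos'].round(4),s['force'].round(1))
c0=dict(np.load("top.npz")); c=camera("top"); W0=world(c0);W=world(c)
for n,(u,v) in dict(prt=(180,203),feed=(164,201),bal=(294,186),tare=(300,199),sq=(307,185),cover=(176,183)).items():
    f=lambda w:np.round(w[v-1:v+2,u-1:u+2].reshape(-1,3).mean(0),4)
    print(n,f(W0),f(W))
a=cv2.resize(c["image"][165:225,150:324,::-1],None,fx=4.5,fy=4.5); cv2.imwrite("pics/p4.png",a)
E
```

```text
[ 0.4411 -0.455   0.3451] [0.1 0.3 0.1]
prt [0.4178 0.2427 0.0784] [0.4188 0.244  0.0716]
feed [0.4256 0.3068 0.0783] [0.4255 0.3067 0.0789]
bal [ 0.4922 -0.2136  0.0578] [ 0.4941 -0.2147  0.0473]
tare [ 0.439  -0.2371  0.0581] [ 0.4389 -0.237   0.0588]
sq [ 0.4966 -0.2664  0.0574] [ 0.4968 -0.2665  0.0566]
cover [0.5015 0.2646 0.0643] [0.5013 0.2643 0.0656]
```

View pics/p4.png

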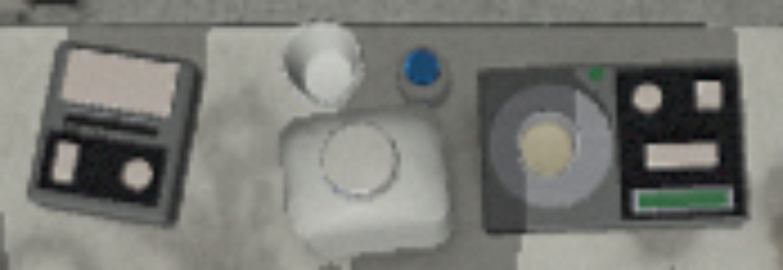

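The picture shows both round keys in, at crop pixels (137,172) and (648,98), and the tare bar up at (682,155). The beaker is on the pan at (547,148) and nothing has shifted, so I'll hand in.

```bash
python3 -c "
from h import *
print(close_job())"
```

```text
the job is handed in; nothing more can be done
None
```

I pressed in both round keys (printer, then balance), tapped the tare bar so it sprang back up, and handed the job in; the last picture shows nothing else moved, but the hand-in returned no verdict.

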